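# Present the parrot's target stick at the free end of the perch

### The job

Get the parrot's target stick ready for training: draw it up out of the blue cup by its cork handle, leaving the cup standing where it is, and hold it out so that its red ball hangs in the air about 10 cm above the free end of the perch. The stick must slant at roughly 35 degrees from upright, ball end down, in line with the perch, with the handle pointing away from the perch beyond its free end, so that the hand stays off the side where the bird will stand. Do not touch the perch or disturb the other things on the shelf, and finish while still holding the stick there, motionless: do not put it down or let go.

Things in the scene. Friction and masses are not known exactly. Their poses are not given: they have to be found in the camera images.
- stick: Target stick, round, about 60 g, 222 mm long: a red ball of 24 mm diameter, a white rod of 8 mm, and a waisted cork handle (15 to 19 mm diameter) from 115 to 210 mm above the ball's centre. Origin: the centre of the red ball; z runs along the rod from ball to handle. At the start it stands ball down in the blue cup, leaning about 18 degrees against the rim, in any direction.
- stick_handle (a point): The middle of the cork handle, where to grip: on the stick's axis, 163 mm from the ball's centre.
- cup: Blue stoneware cup, loose, about 0.38 kg, 85 mm tall, 49 mm outside diameter at the top (68 mm at the foot), mouth 38 mm wide, inner floor 6 mm up. Origin: the centre of its underside; z up. It holds only the target stick.
- perch: Wooden perch, fixed: a level dowel of 20 mm diameter, 108 mm above the work surface, in a grey swivel head (38 mm diameter, top 130 mm up) clamped to the front edge of a bamboo riser (74 mm tall; its jars reach 175 mm). Origin: the centre of the dowel's free end face. The dowel runs from there along its +x axis, away from the robot, to the swivel's axis at 155 mm.
- perch_end (a point): The top of the dowel close by its free end (10 mm in from the end face), 118 mm above the work surface. The ball's centre is to hang about 100 mm above this point.
- canister: Bystander: loose aluminium canister with a screw lid, 78 mm diameter, 111 mm tall. Origin: the centre of its underside.
- toggle_block: Bystander: loose walnut block 60 x 42 x 34 mm with a small steel toggle on top, 60 mm tall in all. Origin: the centre of its underside.
- cone: Bystander: loose orange acrylic cone, 60 mm across the base, 74 mm tall. Origin: the centre of its underside.
- dish: Bystander: loose shallow steel dish, 88 mm across, 22 mm tall, with the yellow ball in it. Origin: the centre of its underside.
- toy_ball_center (a point): Bystander: loose yellow silicone ball of 42 mm diameter, lying in the steel dish, its top 45 mm above the work surface. The point is the ball's centre.
Not all that is in view belongs to the job. There is more than one size of the stick; the job needs the smaller. Of the things that look like the cup, the smaller one is meant.

How it is judged:
On the way:
1. the stick is drawn clear of the cup, in the fingers, and the cup still stands (z of stick in the frame of cup above 0.1 m and contact force between stick and the fingers above 1 N and angle between cup's own z axis and vertical below 0.1 rad), for 0.1 s.
At the end, for the whole second after the job is handed in: Fingers alone hold the stick, still: ball 75-125 mm above and within 30 mm sideways of perch_end, stick 23-47 deg from upright, mid-handle over 35 mm out beyond the free end and within 60 mm of the perch's line; cup upright; cup and bystanders within 30 mm of their first places (horizontal distance between stick and perch_end below 0.03 m and z of stick in the frame of perch_end between 0.075 and 0.125 m and angle between stick's own z axis and vertical between 0.401 and 0.82 rad and height (world z) of stick_handle above 0.25 m and x of stick_handle in the frame of perch below -0.035 m and y of stick_handle in the frame of perch between -0.06 and 0.06 m and contact force between stick and the fingers above 1 N and contact force between stick and cup below 0.05 N and contact force between stick and perch below 0.05 N and linear speed of stick below 0.02 m/s and angular speed of stick below 0.1 rad/s and angle between cup's own z axis and vertical below 0.1 rad and distance of each of cup, canister, toggle_block, cone, dish, toy_ball_center from where it was at the start of the episode below 0.03 m); the arm keeps its last pose, push and grip.
It fails at once if the cup is knocked over or shifted by more than 30 mm (angle between cup's own z axis and vertical above 0.35 rad or distance of cup from where it was at the start of the episode above 0.03 m).
It fails at once if the perch is touched (more than 2 N) (contact force between perch and anything else above 2 N).
It fails at once if a bystander (canister, toggle block, cone, dish or yellow ball) is shifted by more than 30 mm (distance of any of canister, toggle_block, cone, dish, toy_ball_center from where it was at the start of the episode above 0.03 m).
It also fails if it takes over 38 s, if anything falls off the work surface, if the arm or the gripper's body presses on something with over 40 N, if the wrist force passes 120 N, or if a joint passes its speed limit or range.

### The arm

A 6-joint arm with a two-finger parallel gripper is mounted at the origin on the work surface. World frame = base frame: x ahead of the robot, y to its left, z up, the work surface at z = 0. Lengths are in m, angles in rad, forces in N, time in s.
With the tool pointing down it reaches from about 0.275 to 0.775 m from the base axis. Payload 14.6 kg.
Tool frame: the origin (TCP) lies at the very end of the fingers, on their centre line; the grasp point (between the pads) lies 19 mm behind it; x points along the fingers, z is the direction in which the jaws open and shut, and the axes are right-handed (so a half turn about x gives the same grasp; the last joint's range is limited). The gripper opens to 85 mm and grips with 20 to 120 N. Pads are 22 mm wide; open, the fingers measure 114 mm over their backs; the gripper's body (76 mm by 85 mm) begins 54 mm behind the grasp point. The pads swing forward as they close: fully open they stand 13 mm farther back than shut.
Start: joints at [0.977, 0.263, -0.048, 1.259, 0, 1.415], TCP at [0.223, 0.475, 0.231] pointing down, gripper open.
Joint ranges: [-2.65, 2.65], [-0.89, 1.7], [-1.18, 1.37], [-2.13, 2.11], [-1.35, 1.29], [-3.14, 3.14]. Speed limits (rad/s): [1.89, 1.89, 2.57, 2.79, 3.14, 3.14].

### API

Orientations are given as a unit quaternion [w, x, y, z].
In Python, from rig import manip gives the robot as it stands. The module is installed in compiled form; this text tells all that it offers.
- The arm moves only by the tool move_arm, never from a script. Its argument "rows" is a list of rows, each an object of numbers: "dx", "dy", "dz": the shift along the tool's x, y, z in mm; "ax", "ay", "az": the turn, a rotation vector about the tool's x, y, z in degrees. In form: [{"dx": .., "dy": .., "dz": .., "ax": .., "ay": .., "az": ..}, ...]. A call has exactly 5 rows; each row is the pose to reach, as a shift and turn from the pose commanded when the call began, along the tool's axes at that moment; what a row does not reach only later rows make up. A row lasts 1/10 s, in which the tool goes at most 50 mm and 8.59 degrees, less where a joint would pass 70% of its speed; a pose out of reach is approached as far as the arm can. A call with a gripper value outside its range is refused whole. "grip" is the closure in counts, from 0 (fully open) to 255 (shut), set as the call begins (left out, the last holds). The fingers move at their own pace and stop on an object; "squeeze" is the grip in N (left out, the last holds). Time passes only in rows, so rows that repeat a pose let the fingers close, or fill a call up. It gives the time, the measured TCP pose, the force and the opening at its end, in the units of the state.
- manip.sense(): the state, without advancing time (a new reading comes with each control period).
- manip.capture(name): name is "scene" or "top" or "wrist"; returns the picture (384x512x3 uint8, red, green, blue); there is no depth.
- manip.camera_model(name): a dict with "fx", "fy", "cx", "cy" (pixels), "eye" and "attitude" of the camera in the world. Camera axes: x right, y up, looking along -z (the intrinsics and any distortion apply to the point x, -y, -z); pixel columns grow to the right and rows downward; lengths in m; the calibration is good to about 2 mm. A picture is of the moment at which its call begins: read the wrist's pose just before it. camera_model takes no time and is no camera call; for the wrist camera it gives the pose at the moment of the call.
- manip.hand_in(): hands the job in, once; it reports no verdict.
The state is a dict: "t": time; "q": joint angles; "qvel": joint speeds; "tau": joint torques, N m; "tcp_pos": TCP position; "ee_rot": TCP orientation; "contact_force": force on the tool from outside, world axes, zero at the start; "moment": the same for the moment, N m; "finger_gap": finger opening in m.
Only numpy, scipy, OpenCV 4.12 (cv2) and the standard library are available. Lean on these libraries where they do the work, as an engineer would, in place of code of your own. Each camera call takes 0.05 s, during which the arm holds its last target. There are 200 camera calls.

## Working session

There is one attempt and no reset: what is moved stays moved. The work goes in short steps, Python scripts to look and compute and a tool call to move; the robot and the scene stay as the last step left them, time stands still between calls to the robot, and variables do not carry over. Pictures are saved under pics/ and viewed, about 8 in all and at most 12, crops included, and the job is handed in when it is done.

Besides the shell and the picture viewer there is one more tool, called after "Call:" as name(argument=value, ...) on one line, values as JSON. move_arm: Moves the arm, as the interface text tells. Its arguments: {"type":"object","properties":{"rows":{"type":"array","items":{"type":"object","properties":{"dx":{"type":"number"},"dy":{"type":"number"},"dz":{"type":"number"},"ax":{"type":"number"},"ay":{"type":"number"},"az":{"type":"number"}}}},"grip":{"type":"number"},"squeeze":{"type":"number"}},"required":["rows"]}

```bash
mkdir -p pics; cat > h.py <<'E'
import numpy as np, cv2
from scipy.spatial.transform import Rotation as R
from rig import manip
def Rq(q): return R.from_quat([q[1],q[2],q[3],q[0]]).as_matrix()
def att(m):
    a=np.array(m["attitude"],float); return a if a.shape==(3,3) else Rq(a)
def proj(m,p):
    c=att(m).T@(np.array(p,float)-m["eye"]); return np.array([m["cx"]+m["fx"]*c[0]/-c[2], m["cy"]+m["fy"]*-c[1]/-c[2]])
def ray(m,u,v):
    d=att(m)@np.array([(u-m["cx"])/m["fx"],-(v-m["cy"])/m["fy"],-1]); return np.array(m["eye"]),d/np.linalg.norm(d)
def onz(m,u,v,z):
    e,d=ray(m,u,v); return e+d*(z-e[2])/d[2]
def tri(obs):
    A=np.zeros((3,3));b=np.zeros(3);L=[]
    for m,u,v in obs:
        e,d=ray(m,u,v);P=np.eye(3)-np.outer(d,d);A+=P;b+=P@e;L.append((P,e))
    x=np.linalg.solve(A,b); return x,[np.linalg.norm(P@(x-e)) for P,e in L]
def save(n,im,s=1):
    cv2.imwrite(f"pics/{n}.png",cv2.resize(im[:,:,::-1],None,fx=s,fy=s,interpolation=cv2.INTER_CUBIC))
E
python3 - <<'E'
from h import *
import pickle
d={}
for n in("scene","top","wrist"):
    m=manip.camera_model(n); im=manip.capture(n); d[n]=(m,im); print(n,m)
pickle.dump(d,open("c0.pkl","wb"))
save("scene0",d["scene"][1],1.5); save("top0",d["top"][1],1.5)
s=manip.sense(); print(s)
E
```

```text
scene {'fx': 355.3997620819982, 'fy': 355.3997620819982, 'cx': 259.34326052269586, 'cy': 192.9294909401484, 'eye': array([ 0.76200731, -0.59322689,  0.90255614]), 'attitude': array([0.9088182 , 0.32336739, 0.08568191, 0.24928222])}
top {'fx': 418.03184250144017, 'fy': 418.03184250144017, 'cx': 262.23881685949635, 'cy': 198.41468576032145, 'eye': array([ 0.26878012, -0.06477293,  1.25361793]), 'attitude': array([-0.69876547, -0.06144298,  0.05653791,  0.71046115])}
wrist {'fx': 288.0288125929317, 'fy': 288.0288125929317, 'cx': 254.80716208331472, 'cy': 192.97011233842855, 'eye': array([0.15063487, 0.5093813 , 0.37468954]), 'attitude': array([ 0.83317641, -0.13472144, -0.08551098,  0.52948567])}
{'t': 0.15, 'q': array([ 9.76723576e-01,  2.63431954e-01, -4.87320610e-02,  1.25939390e+00,
       -1.09296315e-05,  1.41548919e+00]), 'qvel': array([-0.00183286, -0.00379509,  0.00343209, -0.00045307, -0.00147781,
        0.00064489]), 'tau': array([ 1.42628887e-03, -6.37823296e+01,  3.84648764e+01,  1.06358528e-02,
       -1.32277892e-04, -2.92398443e-05]), 'tcp_pos': array([0.22294056, 0.47511392, 0.23094745]), 'ee_rot': array([ 0.59658424, -0.37931337,  0.59707489,  0.37909127]), 'contact_force': array([0.89406491, 0.98893172, 0.21644244]), 'moment': array([ 0.00783486, -0.01835031, -0.01159912]), 'finger_gap': 0.08583778180643503}
```

View pics/scene0.png

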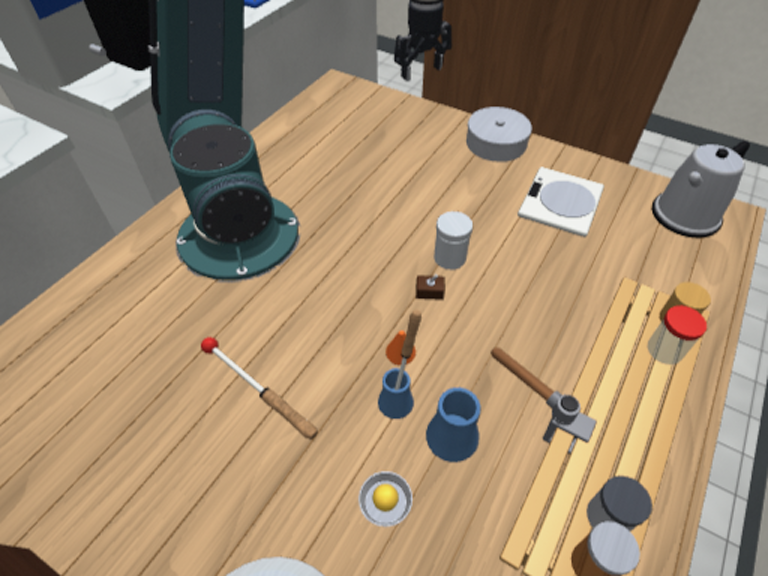

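View pics/top0.png

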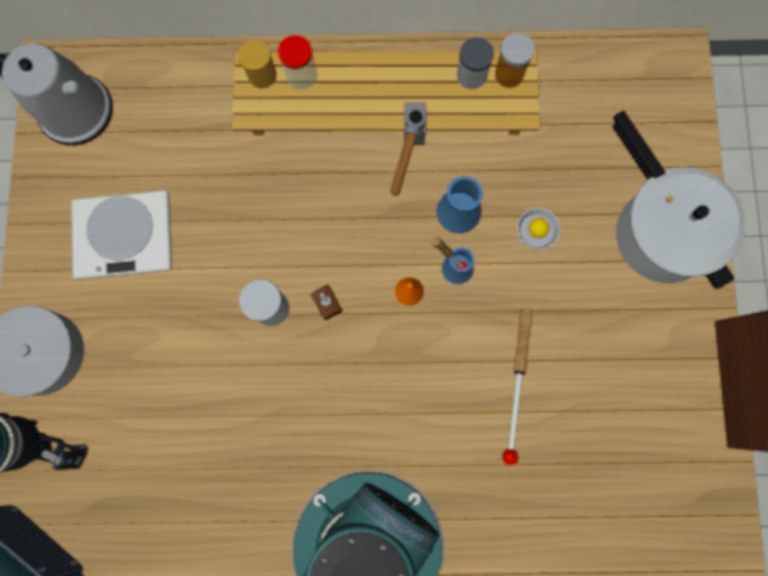

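The top view shows the small cup at (458,265) with a stick's cork handle at (437,242), the large cup at (462,203) and a long stick lying at (517,385). The perch dowel runs from (397,192) to the swivel at (416,117). In the scene view the small cup is at (396,393), the large one at (453,425), and the perch end at (497,353). The smaller cup with the stick in it is the one meant. The lying stick is longer, so it is a decoy. I'll confirm this in an enlarged crop.

```bash
python3 - <<'E'
from h import *
import pickle
d=pickle.load(open("c0.pkl","rb"))
a=d["scene"][1][195:315,240:400]; b=d["top"][1][65:215,245:385]
A=cv2.resize(a,(640,480)[:2],interpolation=cv2.INTER_CUBIC) # x4
a=cv2.resize(a,None,fx=2.5,fy=2.5,interpolation=cv2.INTER_CUBIC);b=cv2.resize(b,None,fx=2.8,fy=2.8,interpolation=cv2.INTER_CUBIC)
H=max(a.shape[0],b.shape[0]); pad=lambda x:np.vstack([x,np.zeros((H-x.shape[0],x.shape[1],3),np.uint8)])
save("crop",np.hstack([pad(a),pad(b)]))
S,T=d["scene"][0],d["top"][0]
f=lambda s,t:[np.round(x,4) for x in tri([(S,s[0]/1.5,s[1]/1.5),(T,t[0]/1.5,t[1]/1.5)])]
print("handle top",f((415,316),(437,242)));print("perch end",f((497,353),(397,192)));print("swivel",f((566,403),(416,117)))
print("toycentre",f((386,497),(539,228)));print("lid can",f((455,224),(260,300)))
print("cup rim small",f((397,380),(460,259)),"big",f((460,405),(465,190)))
for n,(u,v),z in [("longball",(510,457),.012),("longend",(525,312),.01),("cone tip",(408,286),.074),("cup base",(458,272),0.0)]: print(n,onz(T,u/1.5,v/1.5,z))
E
```

```text
handle top [array([ 0.5417, -0.1341,  0.2097]), array([0.0019, 0.0019])]
perch end [array([ 0.6698, -0.0661,  0.1091]), array([0.0046, 0.0046])]
swivel [array([ 0.8075, -0.1072,  0.1299]), array([0.0002, 0.0002])]
toycentre [array([ 0.6162, -0.3525,  0.0245]), array([0.0032, 0.0032])]
lid can [array([0.4645, 0.1912, 0.1063]), array([0.0028, 0.0028])]
cup rim small [array([ 0.5408, -0.1858,  0.0811]), array([0.0018, 0.0018])] big [array([ 0.6623, -0.1955,  0.1261]), array([0.0011, 0.0011])]
longball [ 0.1636023  -0.27710816  0.012     ]
longend [ 0.44482805 -0.3205948   0.01      ]
cone tip [ 0.48981156 -0.08652586  0.074     ]
cup base [ 0.53094191 -0.19042267  0.        ]
```

View pics/crop.png

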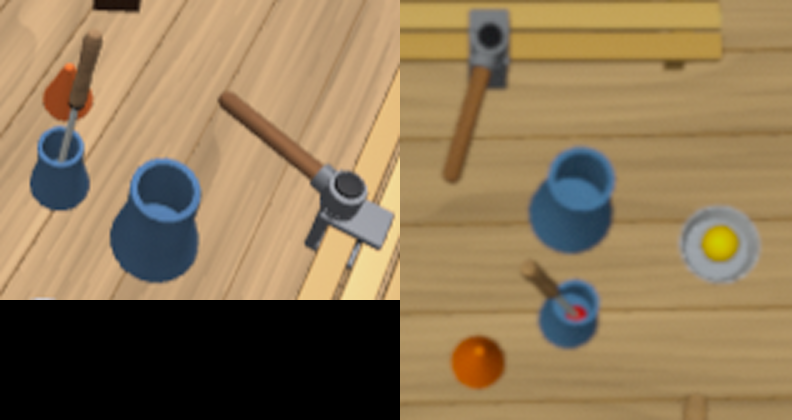

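The crop shows the small blue cup holding a cork-handled stick (handle top at (93,40) left, (530,266) right). Its rim triangulates to z=0.081, which fits the 85 mm cup. The large cup is about 126 mm tall and empty. The lying stick is about 285 mm between ball and end, so it is the long decoy. Next I work out the stick's axis, the perch line and the approach.

```bash
cat >> h.py <<'E'
def unit(v): return np.array(v,float)/np.linalg.norm(v)
def frame(x,z):  # tool x (fingers), z jaw
    x=unit(x); z=unit(np.array(z)-np.dot(z,x)*x); return np.stack([x,np.cross(z,x),z],1)
def rel(p,Rt,s=None,p0=None,R0=None):
    s=s or manip.sense(); p0=s["tcp_pos"] if p0 is None else p0; R0=Rq(s["ee_rot"]) if R0 is None else R0
    return np.round(R0.T@(np.array(p)-p0)*1000,1), np.round(np.degrees(R.from_matrix(R0.T@Rt).as_rotvec()),2)
E
python3 - <<'E'
from h import *
import pickle
d=pickle.load(open("c0.pkl","rb")); S,T=d["scene"][0],d["top"][0]
s=lambda u,v:(S,240+u/2.5,195+v/2.5); t=lambda u,v:(T,245+(u-400)/2.8,65+v/2.8)
P=lambda n,x:print(n,np.round(x[0],4),np.round(x[1],4))
ht=tri([s(93,39),t(530,266)]);P("handle top",ht)
hb=tri([s(78,103),t(551,291)]);P("handle bot",hb)
b=onz(*t(577,313),.018);print("ball",b)
P("rim",tri([s(62,146),t(579,300)]))
ax=ht[0]-b;print("len",np.linalg.norm(ax),"lean",np.degrees(np.arccos(unit(ax)[2])),"az",np.degrees(np.arctan2(ax[1],ax[0])))
P("perch end",tri([s(225,99),t(452,177)]));P("swivel",tri([s(348,187),t(490,37)]))
print("perch top-only z.108",onz(*t(452,180),.108),"scene-only",onz(*s(224,100),.108))
print("swivel top z.13",onz(*t(490,37),.13),"scene",onz(*s(348,187),.13))
st=manip.sense();print(np.round(Rq(st["ee_rot"]),3))
E
```

```text
handle top [ 0.544  -0.1346  0.2124] [0.0012 0.0012]
handle bot [ 0.5419 -0.159   0.1285] [0.0033 0.0033]
ball [ 0.54104761 -0.19777695  0.018     ]
rim [ 0.5418 -0.1906  0.0883] [0.0035 0.0035]
len 0.20440364733786354 lean 18.019771610210004 az 87.31371416587704
perch end [ 0.6674 -0.064   0.1088] [0.0025 0.0025]
swivel [ 0.8111 -0.1059  0.1248] [0.0021 0.0021]
perch top-only z.108 [ 0.66233971 -0.0653419   0.108     ] scene-only [ 0.66881046 -0.06335859  0.108     ]
swivel top z.13 [ 0.80660786 -0.10669809  0.13      ] scene [ 0.81242979 -0.10768725  0.13      ]
[[-0.    -0.905  0.425]
 [-0.001  0.425  0.905]
 [-1.     0.    -0.001]]
```

Perch end is about (0.665, -0.065, 0.108), with the perch pointing along azimuth -16°. The measured swivel distance of 150 mm fits the stated 155 mm. The stick leans 18.0° toward azimuth 87°, and its length of 204 mm fits 210 mm.

```bash
cat >> h.py <<'E'
def stick2tool(ball,az,lean,g=.166):
    "tool pose holding the stick along its axis, grasp point g from the ball; az/lean in deg"
    a,l=np.radians([az,lean]); s=np.array([np.sin(l)*np.cos(a),np.sin(l)*np.sin(a),np.cos(l)])
    return np.array(ball)+s*(g-.019), frame(-s,[np.sin(a),-np.cos(a),0])
E
python3 - <<'E'
from h import *
p,Rt=stick2tool([.541,-.198,.018],87,18,.256); print(p,rel(p,Rt))
E
```

```text
[ 0.54483293 -0.12486334  0.24340039] (array([ -12.2, -546.3, -406.4]), array([ 67.28,  10.61, -15.82]))
```

Call:
move_arm(rows=[{"dx": -20, "dy": -25, "dz": -18}, {"dx": -40, "dy": -60, "dz": -45}, {"dx": -40, "dy": -95, "dz": -71}, {"dx": -40, "dy": -130, "dz": -97}, {"dx": -40, "dy": -165, "dz": -123}], grip=0, squeeze=40)

```text
$.rows[0]: bad value
```

Call:
move_arm(rows=[{"dy": -36, "dz": -27}, {"dy": -72, "dz": -54}, {"dy": -108, "dz": -81}, {"dy": -144, "dz": -108}, {"dy": -180, "dz": -135}])

```text
$.rows[0]: bad value
```

```bash
python3 - <<'E'
from h import *
p,Rt=stick2tool([.541,-.198,.018],87,18,.256); s=manip.sense();print(s["t"],s["tcp_pos"],s["q"],rel(p,Rt))
E
```

```text
0.15 [0.22294056 0.47511392 0.23094745] [ 9.76723576e-01  2.63431954e-01 -4.87320610e-02  1.25939390e+00
 -1.09296315e-05  1.41548919e+00] (array([ -12.2, -546.3, -406.4]), array([ 67.28,  10.61, -15.82]))
```

All six fields are needed in each row.

Call:
move_arm(rows=[{"dx": -20, "dy": -25, "dz": -18, "ax": 0, "ay": 0, "az": 0}, {"dx": -40, "dy": -60, "dz": -45, "ax": 0, "ay": 0, "az": 0}, {"dx": -40, "dy": -95, "dz": -71, "ax": 0, "ay": 0, "az": 0}, {"dx": -40, "dy": -130, "dz": -97, "ax": 0, "ay": 0, "az": 0}, {"dx": -40, "dy": -165, "dz": -123, "ax": 0, "ay": 0, "az": 0}], grip=0, squeeze=40)

```text
t: 0.65
tcp_pos: [0.3205, 0.2923, 0.2713]
ee_rot: [0.597, -0.379, 0.597, 0.379]
contact_force: [0.7, -0.7, -0.7]
finger_gap: 0.0854
```

Call:
move_arm(rows=[{"dx": 0, "dy": -36, "dz": -27, "ax": 0, "ay": 0, "az": 0}, {"dx": 0, "dy": -72, "dz": -54, "ax": 0, "ay": 0, "az": 0}, {"dx": 0, "dy": -108, "dz": -81, "ax": 0, "ay": 0, "az": 0}, {"dx": 0, "dy": -144, "dz": -108, "ax": 0, "ay": 0, "az": 0}, {"dx": 0, "dy": -180, "dz": -135, "ax": 0, "ay": 0, "az": 0}])

```text
t: 1.15
tcp_pos: [0.4262, 0.0933, 0.2713]
ee_rot: [0.597, -0.379, 0.597, 0.379]
contact_force: [1.4, 0.9, 0.3]
finger_gap: 0.0854
```

```bash
python3 - <<'E'
from h import *
p,Rt=stick2tool([.541,-.198,.018],87,18,.256); s=manip.sense();print(s["t"],s["tcp_pos"],s["q"],rel(p,Rt))
E
```

```text
1.15 [0.42617478 0.09329454 0.27131471] [ 2.82509187e-02  9.95685004e-02 -1.49794507e-01  1.32129347e+00
  6.68488969e-05  4.67176408e-01] (array([  27.9, -200.1, -147.1]), array([ 67.26,  10.66, -15.84]))
```

Call:
move_arm(rows=[{"dx": 0, "dy": -32, "dz": -24, "ax": 7.7, "ay": 1.2, "az": -1.8}, {"dx": 0, "dy": -64, "dz": -48, "ax": 15.4, "ay": 2.4, "az": -3.6}, {"dx": 0, "dy": -96, "dz": -72, "ax": 23.1, "ay": 3.6, "az": -5.4}, {"dx": 0, "dy": -128, "dz": -96, "ax": 30.8, "ay": 4.8, "az": -7.2}, {"dx": 0, "dy": -160, "dz": -120, "ax": 38.5, "ay": 6, "az": -9}])

```text
t: 1.65
tcp_pos: [0.52, -0.0831, 0.2712]
ee_rot: [0.685, -0.224, 0.688, 0.092]
contact_force: [0.1, 0.7, 0.5]
finger_gap: 0.0855
```

```bash
python3 - <<'E'
from h import *
p,Rt=stick2tool([.541,-.198,.018],87,18,.261); s=manip.sense();print(s["t"],s["tcp_pos"],s["q"],rel(p,Rt))
E
```

```text
1.65 [ 0.52000216 -0.0830911   0.27124867] [-0.22103938  0.21078455 -0.02632435  1.2559747  -0.16986025  0.89090434] (array([ 30.9, -42.2,   6.1]), array([28.44,  4.55, -6.81]))
```

Call:
move_arm(rows=[{"dx": 6, "dy": -10, "dz": 1.5, "ax": 7.1, "ay": 1.1, "az": -1.7}, {"dx": 12, "dy": -20, "dz": 3, "ax": 14.2, "ay": 2.3, "az": -3.4}, {"dx": 20, "dy": -32, "dz": 4.5, "ax": 21.3, "ay": 3.4, "az": -5.1}, {"dx": 30.9, "dy": -42.2, "dz": 6.1, "ax": 28.4, "ay": 4.6, "az": -6.8}, {"dx": 30.9, "dy": -42.2, "dz": 6.1, "ax": 28.4, "ay": 4.6, "az": -6.8}])

```text
t: 2.15
tcp_pos: [0.5449, -0.1218, 0.2464]
ee_rot: [0.694, -0.094, 0.702, -0.127]
contact_force: [0.4, 0.0, 0.6]
finger_gap: 0.0853
```

```bash
python3 - <<'E'
from h import *
import pickle
p,Rt=stick2tool([.541,-.198,.018],87,18,.261); s=manip.sense();print(s["t"],s["tcp_pos"],s["q"],rel(p,Rt))
m=manip.camera_model("wrist");im=manip.capture("wrist")
d={"wrist":(m,im)}
for n in("scene","top"): d[n]=(manip.camera_model(n),manip.capture(n))
pickle.dump(d,open("c1.pkl","wb"))
def ax(r):
    l,a=np.radians([18,87]); return np.array([.541,-.198,.018])+r*np.array([np.sin(l)*np.cos(a),np.sin(l)*np.sin(a),np.cos(l)])
for r in (0,.115,.21): print(r,proj(m,ax(r))*1.5)
save("w1",im,1.5)
E
```

```text
2.15 [ 0.54488347 -0.12180161  0.24643975] [-0.2096069   0.29690901  0.00333536  1.22945883 -0.30950212  1.40140982] (array([-1.2, -2. ,  0.1]), array([ 0.29, -0.16, -0.06]))
0 [381.90309202 242.51694836]
0.115 [381.19853072 279.69172531]
0.21 [380.01106708 342.34588533]
```

View pics/w1.png

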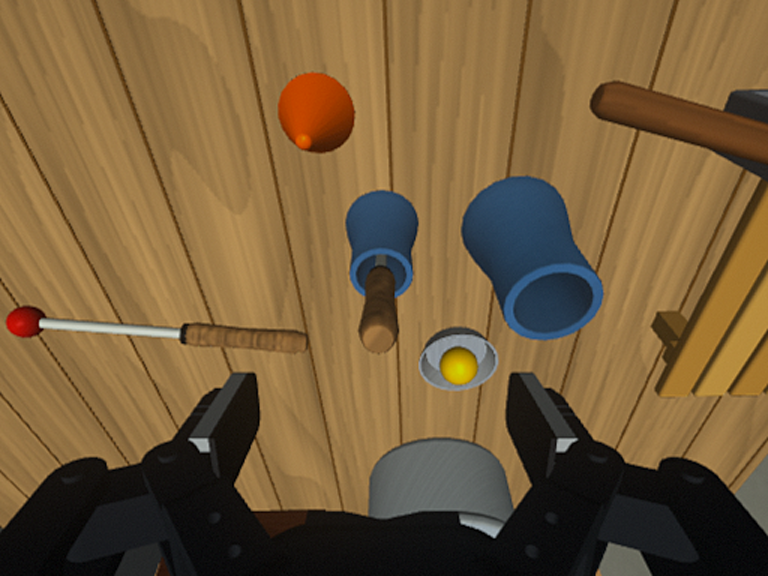

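The wrist view shows the handle end at about (379,333) and the handle bottom at (381,268), against predictions of (380,342) and (381,280). It is centred across the jaws but a few mm off along the lean. I'll triangulate again with all three views.

```bash
python3 - <<'E'
from h import *
import pickle
d=pickle.load(open("c0.pkl","rb")); S,T=d["scene"][0],d["top"][0]; W=pickle.load(open("c1.pkl","rb"))["wrist"][0]
s=lambda u,v:(S,240+u/2.5,195+v/2.5); t=lambda u,v:(T,245+(u-400)/2.8,65+v/2.8); w=lambda u,v:(W,u/1.5,v/1.5)
P=lambda n,x:print(n,np.round(x[0],4),np.round(x[1],4))
A=tri([s(93,39),t(530,266),w(379,334)]);B=tri([s(78,103),t(551,291),w(381,268)])
P("top",A);P("bot",B)
P("top sw",tri([s(93,39),w(379,334)]));P("bot sw",tri([s(78,103),w(381,268)]))
P("rim",tri([s(62,146),t(579,300),w(381.5,273)]))
print(proj(W,[.541,-.19,.085])*1.5)
a=A[0]-B[0];print(np.linalg.norm(a),np.degrees(np.arccos(unit(a)[2])),np.degrees(np.arctan2(a[1],a[0])), A[0]-.21*unit(a))
for y in(-.198,-.194,-.19):
  for L in(16,18,20):
    l,z=np.radians([L,87]);k=np.array([np.sin(l)*np.cos(z),np.sin(l)*np.sin(z),np.cos(l)]);b=np.array([.541,y,.018])
    print(y,L,[np.round(proj(W,b+r*k)*1.5).tolist() for r in(.115,.21)],[np.round(((proj(T,b+r*k)-[245,65])*2.8+[400,0])).tolist() for r in(0,.115,.21)],[np.round(((proj(S,b+r*k)-[240,195])*2.5)).tolist() for r in(.115,.21)])
E
```

```text
top [ 0.5439 -0.1343  0.2115] [0.0012 0.0014 0.0004]
bot [ 0.5423 -0.1575  0.1243] [0.003  0.0044 0.0019]
top sw [ 0.5443 -0.1334  0.2118] [0.0004 0.0004]
bot sw [ 0.5432 -0.1548  0.1251] [0.0001 0.0001]
rim [ 0.5417 -0.189   0.0836] [0.0033 0.0045 0.0018]
[380.92383767 277.41935389]
0.09032074711720066 14.930294622860217 85.90358401745051 [ 0.54007852 -0.18824208  0.00862843]
-0.198 16 [[381.0, 286.0], [380.0, 357.0]] [[577.0, 313.0], [556.0, 288.0], [536.0, 263.0]] [[72.0, 109.0], [89.0, 39.0]]
-0.198 18 [[381.0, 280.0], [380.0, 342.0]] [[577.0, 313.0], [552.0, 288.0], [528.0, 263.0]] [[74.0, 107.0], [93.0, 35.0]]
-0.198 20 [[381.0, 274.0], [380.0, 327.0]] [[577.0, 313.0], [548.0, 288.0], [520.0, 263.0]] [[76.0, 105.0], [97.0, 32.0]]
-0.194 16 [[381.0, 281.0], [379.0, 351.0]] [[573.0, 313.0], [552.0, 288.0], [531.0, 263.0]] [[74.0, 106.0], [91.0, 36.0]]
-0.194 18 [[381.0, 275.0], [380.0, 336.0]] [[573.0, 313.0], [548.0, 288.0], [524.0, 263.0]] [[76.0, 104.0], [95.0, 32.0]]
-0.194 20 [[381.0, 269.0], [380.0, 320.0]] [[573.0, 313.0], [544.0, 288.0], [516.0, 264.0]] [[78.0, 102.0], [99.0, 29.0]]
-0.19 16 [[381.0, 275.0], [379.0, 344.0]] [[570.0, 313.0], [548.0, 288.0], [527.0, 263.0]] [[76.0, 103.0], [93.0, 33.0]]
-0.19 18 [[381.0, 269.0], [379.0, 329.0]] [[570.0, 313.0], [544.0, 288.0], [519.0, 263.0]] [[78.0, 101.0], [97.0, 29.0]]
-0.19 20 [[381.0, 263.0], [379.0, 313.0]] [[570.0, 313.0], [540.0, 288.0], [511.0, 264.0]] [[80.0, 99.0], [101.0, 26.0]]
```

```bash
python3 - <<'E'
from h import *
s=manip.sense()
for g in (.215,.167): print(rel(*stick2tool([.541,-.194,.016],87,17.5,g),s))
E
```

```text
(array([47.6,  0.7,  0.2]), array([0.58, 0.03, 0.38]))
(array([95.6,  1. ,  0.2]), array([0.58, 0.03, 0.38]))
```

Call:
move_arm(rows=[{"dx": 18, "dy": 1, "dz": 0, "ax": 0.5, "ay": 0, "az": 0.4}, {"dx": 37, "dy": 1, "dz": 0, "ax": 0.5, "ay": 0, "az": 0.4}, {"dx": 56, "dy": 1, "dz": 0, "ax": 0.5, "ay": 0, "az": 0.4}, {"dx": 75, "dy": 1, "dz": 0, "ax": 0.5, "ay": 0, "az": 0.4}, {"dx": 94, "dy": 1, "dz": 0, "ax": 0.5, "ay": 0, "az": 0.4}])

```text
t: 2.8
tcp_pos: [0.5432, -0.1494, 0.1586]
ee_rot: [0.696, -0.09, 0.701, -0.126]
contact_force: [0.2, 0.3, 0.5]
finger_gap: 0.0852
```

Call:
move_arm(rows=[{"dx": 0, "dy": 0, "dz": 0, "ax": 0, "ay": 0, "az": 0}, {"dx": 0, "dy": 0, "dz": 0, "ax": 0, "ay": 0, "az": 0}, {"dx": 0, "dy": 0, "dz": 0, "ax": 0, "ay": 0, "az": 0}, {"dx": 0, "dy": 0, "dz": 0, "ax": 0, "ay": 0, "az": 0}, {"dx": 0, "dy": 0, "dz": 0, "ax": 0, "ay": 0, "az": 0}], grip=255, squeeze=40)

```text
t: 3.3
tcp_pos: [0.5436, -0.1493, 0.1591]
ee_rot: [0.696, -0.089, 0.701, -0.127]
contact_force: [-0.2, 1.4, 3.9]
finger_gap: 0.0161
```

Call:
move_arm(rows=[{"dx": 0, "dy": 0, "dz": 0, "ax": 0, "ay": 0, "az": 0}, {"dx": 0, "dy": 0, "dz": 0, "ax": 0, "ay": 0, "az": 0}, {"dx": 0, "dy": 0, "dz": 0, "ax": 0, "ay": 0, "az": 0}, {"dx": 0, "dy": 0, "dz": 0, "ax": 0, "ay": 0, "az": 0}, {"dx": 0, "dy": 0, "dz": 0, "ax": 0, "ay": 0, "az": 0}])

```text
t: 3.8
tcp_pos: [0.5436, -0.1494, 0.159]
ee_rot: [0.696, -0.089, 0.701, -0.127]
contact_force: [-0.7, 1.9, 6.1]
finger_gap: 0.0161
```

```bash
python3 - <<'E'
from h import *
import pickle
s=manip.sense();print(s["t"],s["tcp_pos"],s["contact_force"],s["moment"],s["finger_gap"])
print("straighten",rel(*stick2tool([.541,-.190,.024],87,0,.167),s))
d={}
for n in("scene","top","wrist"): d[n]=(manip.camera_model(n),manip.capture(n))
pickle.dump(d,open("c2.pkl","wb"))
a=cv2.resize(d["scene"][1][190:310,200:330],None,fx=3,fy=3,interpolation=cv2.INTER_CUBIC); b=cv2.resize(d["wrist"][1][60:324,120:400],(390,360))
save("g",np.hstack([a,b]))
E
```

```text
3.8 [ 0.54358182 -0.14944231  0.15901261] [-0.65868313  1.9243786   6.11414063] [ 0.26465752  0.36940585 -0.07778702] 0.01614402980865106
straighten (array([ -0.1, -42.7,  -0.4]), array([-0.12,  0.07, 17.55]))
```

View pics/g.png

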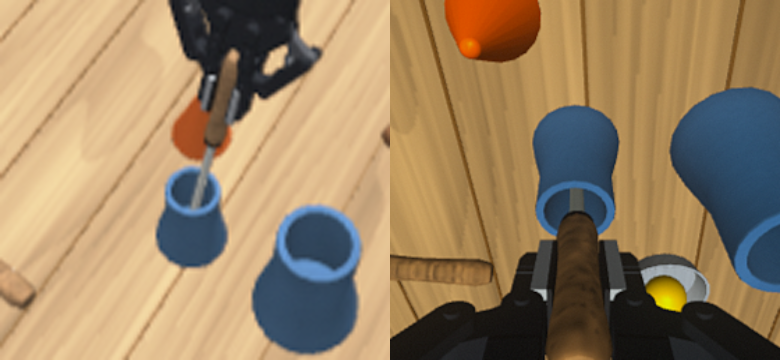

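The stick is held between both pads (gap 16 mm), the cup is standing, and the handle lies along the fingers. Next I straighten the stick inside the cup with a small lift.

Call:
move_arm(rows=[{"dx": -6, "dy": 0, "dz": 0, "ax": 0, "ay": 0, "az": 0}, {"dx": -6, "dy": -10.5, "dz": 0, "ax": 0, "ay": 0, "az": 4.4}, {"dx": -5, "dy": -21, "dz": 0, "ax": 0, "ay": 0, "az": 8.8}, {"dx": -3, "dy": -32, "dz": 0, "ax": 0, "ay": 0, "az": 13.2}, {"dx": -1, "dy": -43, "dz": 0, "ax": 0, "ay": 0, "az": 17.5}])

```text
t: 4.45
tcp_pos: [0.5413, -0.1904, 0.1731]
ee_rot: [0.708, 0.02, 0.706, -0.018]
contact_force: [0.0, 0.3, -1.0]
finger_gap: 0.0168
```

```bash
python3 - <<'E'
from h import *
import pickle
s=manip.sense();print(s["t"],s["tcp_pos"],s["contact_force"],s["moment"],s["finger_gap"],Rq(s["ee_rot"])[:,0])
d={}
for n in("scene","top","wrist"): d[n]=(manip.camera_model(n),manip.capture(n))
pickle.dump(d,open("c3.pkl","wb"))
a=cv2.resize(d["scene"][1][190:310,200:330],None,fx=3,fy=3,interpolation=cv2.INTER_CUBIC); b=cv2.resize(d["wrist"][1][60:324,120:400],(390,360))
save("g2",np.hstack([a,b]))
E
```

```text
4.45 [ 0.54126021 -0.19038875  0.17312774] [ 0.04689012  0.31716246 -0.96008042] [ 0.00443964 -0.02236396 -0.02324082] 0.016844115492510955 [ 0.00206636  0.00213888 -0.99999558]
```

View pics/g2.png

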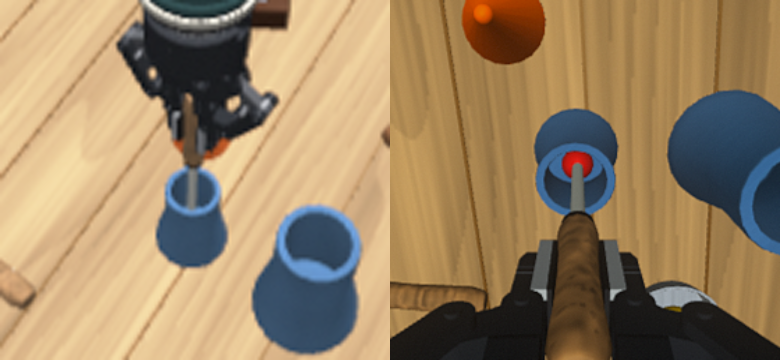

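The ball now shows inside the cup at (577,163), with the rim centre at (576,180), and contact forces are about 0. I'll check centring before the lift.

```bash
python3 - <<'E'
from h import *
import pickle
d=pickle.load(open("c3.pkl","rb"));W=d["wrist"][0]
f=lambda u,v,z:onz(W,120+(u-390)*280/390,60+v*264/360,z)
print("ball",f(577,163,.025),"rim",f(576,180,.085),"rod at handle bottom",f(576,216,.139))
E
```

```text
ball [ 0.54178433 -0.19318165  0.025     ] rim [ 0.54159816 -0.18730386  0.085     ] rod at handle bottom [ 0.54174617 -0.18821814  0.139     ]
```

The ball is about 6 mm off in -y and the mouth clearance is 7 mm, so I shift +5 mm and lift gently.

Call:
move_arm(rows=[{"dx": -6, "dy": 5, "dz": 0, "ax": 0, "ay": 0, "az": 0}, {"dx": -16, "dy": 5, "dz": 0, "ax": 0, "ay": 0, "az": 0}, {"dx": -26, "dy": 5, "dz": 0, "ax": 0, "ay": 0, "az": 0}, {"dx": -36, "dy": 5, "dz": 0, "ax": 0, "ay": 0, "az": 0}, {"dx": -46, "dy": 5, "dz": 0, "ax": 0, "ay": 0, "az": 0}])

```text
t: 5.1
tcp_pos: [0.5415, -0.1848, 0.2196]
ee_rot: [0.707, 0.019, 0.706, -0.019]
contact_force: [-0.0, 0.6, -0.2]
finger_gap: 0.0158
```

Call:
move_arm(rows=[{"dx": -10, "dy": 0, "dz": 0, "ax": 0, "ay": 0, "az": 0}, {"dx": -20, "dy": 0, "dz": 0, "ax": 0, "ay": 0, "az": 0}, {"dx": -30, "dy": 0, "dz": 0, "ax": 0, "ay": 0, "az": 0}, {"dx": -40, "dy": 0, "dz": 0, "ax": 0, "ay": 0, "az": 0}, {"dx": -50, "dy": 0, "dz": 0, "ax": 0, "ay": 0, "az": 0}])

```text
t: 5.6
tcp_pos: [0.5413, -0.1851, 0.2691]
ee_rot: [0.707, 0.019, 0.707, -0.019]
contact_force: [0.1, 0.0, -0.8]
finger_gap: 0.0161
```

Call:
move_arm(rows=[{"dx": -25, "dy": 0, "dz": 0, "ax": 0, "ay": 0, "az": 0}, {"dx": -50, "dy": 0, "dz": 0, "ax": 0, "ay": 0, "az": 0}, {"dx": -75, "dy": 0, "dz": 0, "ax": 0, "ay": 0, "az": 0}, {"dx": -100, "dy": 0, "dz": 0, "ax": 0, "ay": 0, "az": 0}, {"dx": -120, "dy": 0, "dz": 0, "ax": 0, "ay": 0, "az": 0}])

```text
t: 6.1
tcp_pos: [0.5411, -0.185, 0.3902]
ee_rot: [0.707, 0.019, 0.706, -0.02]
contact_force: [-0.3, -0.6, 0.5]
finger_gap: 0.0164
```

```bash
python3 - <<'E'
from h import *
import pickle
s=manip.sense();print(s["t"],s["q"],s["tcp_pos"],s["contact_force"],s["moment"],s["finger_gap"],Rq(s["ee_rot"])[:,0])
d={}
for n in("scene","top","wrist"): d[n]=(manip.camera_model(n),manip.capture(n))
pickle.dump(d,open("c4.pkl","wb"))
for n in d:
    im=d[n][1].astype(int); k=((im[:,:,0]>130)&(im[:,:,1]<50)&(im[:,:,2]<50)).astype(np.uint8)
    c=cv2.connectedComponentsWithStats(k); print(n,[(x[4],np.round(y,1).tolist()) for x,y in zip(c[2][1:],c[3][1:]) if x[4]>15])
az=-16.4+180
b=np.array([.675,-.0675,.218])
print("upright yawed",rel(*stick2tool([.541,-.187,.24],az,0,.167),s)); print("final",rel(*stick2tool(b,az,35,.167),s))
a=cv2.resize(d["scene"][1][110:310,180:400],None,fx=1.8,fy=1.8,interpolation=cv2.INTER_CUBIC); b=cv2.resize(d["wrist"][1][60:324,120:400],(382,360))
save("g3",np.hstack([a,b]))
E
```

```text
6.1 [-4.71778487e-01  3.68659806e-01  5.39799377e-01  1.74003290e+00
 -2.03830958e-04  1.15350722e+00] [ 0.54106995 -0.18496413  0.3901517 ] [-0.25231656 -0.61685627  0.47927025] [-0.08128758 -0.04275143 -0.00801261] 0.016413261984996083 [ 0.00160248 -0.00104642 -0.99999817]
scene [(np.int32(27), [265.0, 218.9]), (np.int32(29), [139.1, 230.3])]
top [(np.int32(351), [196.3, 34.1]), (np.int32(63), [339.8, 304.2])]
wrist [(np.int32(218), [253.4, 177.8]), (np.int32(150), [56.6, 202.4])]
upright yawed (array([ 2.2, -2. ,  0. ]), array([-7.672e+01,  4.000e-02,  1.100e-01]))
final (array([ 50.9, 144.1,  44.6]), array([-74.18, -23.34, -29.44]))
```

View pics/g3.png

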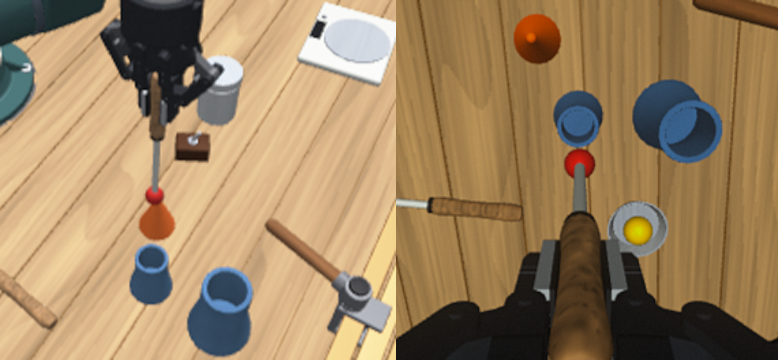

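The stick is drawn clear and the cup still stands; the ball is at (155,195) left and (580,163) right. Next I find the ball's position in the tool frame.

```bash
python3 - <<'E'
from h import *
import pickle
d=pickle.load(open("c4.pkl","rb"))
b,e=tri([(d["scene"][0],265,218.9),(d["wrist"][0],253.4,177.8)]);print(b,e)
s=manip.sense();print("in tool",Rq(s["ee_rot"]).T@(b-s["tcp_pos"])*1000)
E
```

```text
[ 0.54123828 -0.18591757  0.23893028] [np.float64(0.0005649737933034808), np.float64(0.000564973793303287)]
in tool [150.22747973  -0.51362289  -0.68976176]
```

```bash
python3 - <<'E'
from h import *
print(rel(*stick2tool([.665,-.0645,.235],163.6,35,.169)))
E
```

```text
(array([ 31.2, 147.1,  32.8]), array([-74.18, -23.32, -29.39]))
```

Call:
move_arm(rows=[{"dx": 0, "dy": 13, "dz": 3, "ax": -6.7, "ay": -2.1, "az": -2.65}, {"dx": 0, "dy": 26, "dz": 6, "ax": -13.4, "ay": -4.2, "az": -5.3}, {"dx": 0, "dy": 39, "dz": 9, "ax": -20.1, "ay": -6.3, "az": -7.95}, {"dx": 0, "dy": 52, "dz": 12, "ax": -26.8, "ay": -8.4, "az": -10.6}, {"dx": 0, "dy": 65, "dz": 15, "ax": -33.5, "ay": -10.5, "az": -13.25}])

```text
t: 6.75
tcp_pos: [0.5594, -0.1201, 0.3872]
ee_rot: [0.736, -0.269, 0.613, 0.104]
contact_force: [-0.6, -0.3, 0.1]
finger_gap: 0.0161
```

```bash
python3 - <<'E'
from h import *
s=manip.sense();print(s["tcp_pos"],s["tcp_pos"]+Rq(s["ee_rot"])[:,0]*.15,s["q"],s["finger_gap"]);print(rel(*stick2tool([.665,-.0645,.24],163.6,35,.169),s))
E
```

```text
[ 0.55944566 -0.12014813  0.38724606] [ 0.5936421  -0.14670892  0.24363154] [-0.30323283  0.14930596  0.17458232  1.32077043 -0.10108999  0.71407219] 0.0160555338419769
(array([14.4, 62.1, 58.7]), array([-40.39, -12.76, -16.23]))
```

Call:
move_arm(rows=[{"dx": 3, "dy": 12, "dz": 12, "ax": -7, "ay": -2.2, "az": -2.8}, {"dx": 6, "dy": 25, "dz": 24, "ax": -14, "ay": -4.4, "az": -5.6}, {"dx": 9, "dy": 37, "dz": 35, "ax": -21, "ay": -6.6, "az": -8.4}, {"dx": 11, "dy": 48, "dz": 46, "ax": -28, "ay": -8.8, "az": -11.2}, {"dx": 13, "dy": 57, "dz": 54, "ax": -35, "ay": -11, "az": -14}])

```text
t: 7.25
tcp_pos: [0.5807, -0.0463, 0.3649]
ee_rot: [0.682, -0.538, 0.444, 0.218]
contact_force: [0.1, 0.1, -0.1]
finger_gap: 0.0163
```

```bash
python3 - <<'E'
from h import *
import pickle
s=manip.sense();print(s["tcp_pos"],s["tcp_pos"]+Rq(s["ee_rot"])[:,0]*.15,s["q"],s["finger_gap"]);print(rel(*stick2tool([.672,-.0665,.225],163.6,35,.169),s))
d={}
for n in("scene","top","wrist"): d[n]=(manip.camera_model(n),manip.capture(n))
pickle.dump(d,open("c5.pkl","wb"))
a=cv2.resize(d["scene"][1][110:310,200:430],None,fx=1.7,fy=1.7,interpolation=cv2.INTER_CUBIC); b=cv2.resize(d["wrist"][1][40:300,100:400],(392,340))
save("g4",np.hstack([a,b]))
E
```

```text
[ 0.58066604 -0.04634638  0.3648936 ] [ 0.65715337 -0.0732776   0.23870169] [-0.17642791 -0.03388239 -0.21843067  0.82108352 -0.08736816  0.18658569] 0.016320048712383142
(array([18.1,  3.7,  6.6]), array([-5.34, -1.73, -2.23]))
```

View pics/g4.png

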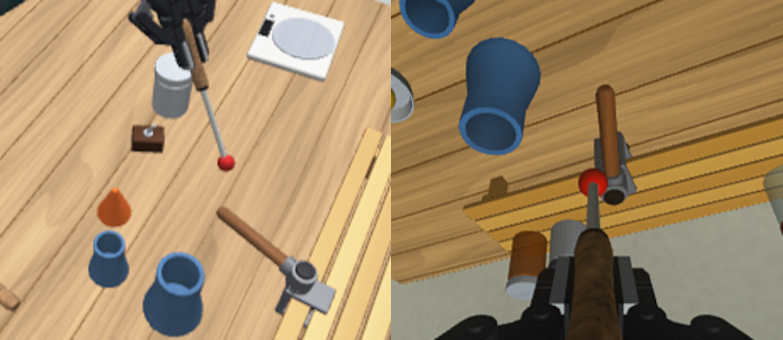

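The ball is at (226,162) left and (593,182) right, close to the perch, whose free end is at (222,212) left and (605,90) right. I'll refine the perch end and ball with these views before the last correction.

```bash
python3 - <<'E'
from h import *
import pickle
d=pickle.load(open("c5.pkl","rb"));S,T,W=[d[k][0] for k in("scene","top","wrist")]
w=lambda u,v:(W,100+(u-391)*300/392,40+v*260/340); s=lambda u,v:(S,200+u/1.7,110+v/1.7); t=lambda u,v:(T,245+(u-400)/2.8,65+v/2.8)
P=lambda n,x:print(n,np.round(x[0],4),np.round(x[1],4))
P("perch end",tri([s(224,213),t(452,178),w(605,91)]));P("swivel top",tri([s(302,270),t(490,37),w(615,196)]))
P("ball",tri([s(226,162),w(593,182)]))
print("wrist-only end",onz(*w(605,88),.113))
q=manip.sense()
for az in (163.6,): print(rel(*stick2tool([.676,-.067,.218],az,35,.169),q))
E
```

```text
perch end [ 0.6702 -0.0623  0.1047] [0.0045 0.0054 0.0009]
swivel top [ 0.8092 -0.1044  0.1273] [0.001  0.0027 0.0036]
ball [ 0.6577 -0.073   0.2402] [0.0011 0.0011]
wrist-only end [ 0.6620312  -0.05873431  0.113     ]
(array([26.5,  4. ,  8.6]), array([-5.78, -1.85, -2.41]))
```

Call:
move_arm(rows=[{"dx": 6, "dy": 1, "dz": 2, "ax": -1.4, "ay": -0.5, "az": -0.6}, {"dx": 13, "dy": 2, "dz": 4, "ax": -2.9, "ay": -0.9, "az": -1.2}, {"dx": 19, "dy": 3, "dz": 6, "ax": -4.3, "ay": -1.4, "az": -1.8}, {"dx": 24, "dy": 4, "dz": 8, "ax": -5.8, "ay": -1.9, "az": -2.4}, {"dx": 26, "dy": 4, "dz": 8.5, "ax": -5.8, "ay": -1.9, "az": -2.4}])

```text
t: 7.9
tcp_pos: [0.5945, -0.0437, 0.3416]
ee_rot: [0.668, -0.574, 0.413, 0.234]
contact_force: [0.6, -1.3, -1.6]
finger_gap: 0.0163
```

Call:
move_arm(rows=[{"dx": 0, "dy": 0, "dz": 0, "ax": 0, "ay": 0, "az": 0}, {"dx": 0, "dy": 0, "dz": 0, "ax": 0, "ay": 0, "az": 0}, {"dx": 0, "dy": 0, "dz": 0, "ax": 0, "ay": 0, "az": 0}, {"dx": 0, "dy": 0, "dz": 0, "ax": 0, "ay": 0, "az": 0}, {"dx": 0, "dy": 0, "dz": 0, "ax": 0, "ay": 0, "az": 0}])

```text
t: 8.4
tcp_pos: [0.5945, -0.043, 0.3426]
ee_rot: [0.667, -0.575, 0.411, 0.234]
contact_force: [-0.0, -0.4, -0.8]
finger_gap: 0.0165
```

```bash
python3 - <<'E'
from h import *
import pickle
s=manip.sense();x=Rq(s["ee_rot"])[:,0];print(s["t"],s["tcp_pos"],s["tcp_pos"]+x*.15,"tilt",np.degrees(np.arccos(-x[2])),"az",np.degrees(np.arctan2(-x[1],-x[0])),np.abs(s["qvel"]).max(),s["finger_gap"],s["contact_force"])
print("mid handle",s["tcp_pos"]-x*.013)
d={}
for n in("scene","top","wrist"): d[n]=(manip.camera_model(n),manip.capture(n))
o=[]
for n in ("scene","wrist"):
    im=d[n][1].astype(int); k=((im[:,:,0]>130)&(im[:,:,1]<50)&(im[:,:,2]<50)).astype(np.uint8)
    c=cv2.connectedComponentsWithStats(k); print(n,[(x[4],np.round(y,1).tolist()) for x,y in zip(c[2][1:],c[3][1:]) if x[4]>15])
pickle.dump(d,open("c6.pkl","wb"))
a=cv2.resize(d["scene"][1][100:350,180:450],None,fx=1.45,fy=1.45,interpolation=cv2.INTER_CUBIC); b=cv2.resize(d["top"][1][40:230,140:400],(496,362))
b=b[:, :400]
save("g5",np.hstack([a[:362],b]))
E
```

```text
8.4 [ 0.5945463  -0.04303198  0.34262083] [ 0.6774087  -0.06721286  0.21994603] tilt 35.131643941166125 az 163.7317150185964 0.0024301725205524115 0.016498191760376337 [-0.04369921 -0.36023583 -0.83845523]
mid handle [ 0.58736489 -0.0409363   0.35325265]
scene [(np.int32(25), [340.3, 212.3]), (np.int32(33), [139.2, 230.1])]
wrist [(np.int32(168), [256.1, 180.2]), (np.int32(576), [405.6, 224.2])]
```

View pics/g5.png

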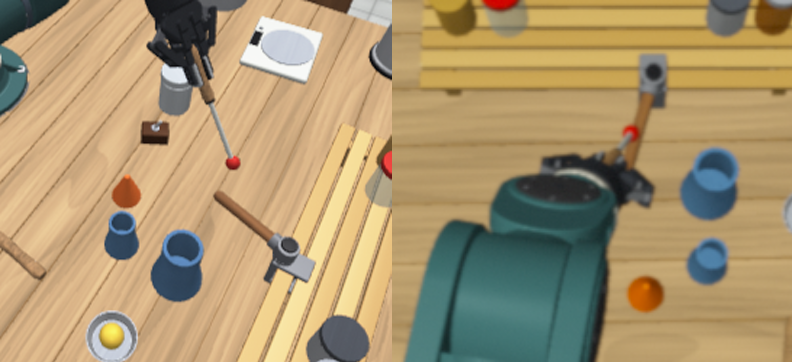

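The ball is at (232,162) left, above the perch's free end at (218,197). In the top view at (630,132) it lies on the dowel line. Cup and bystanders look unmoved. One last numeric check, then I hand in.

```bash
python3 - <<'E'
from h import *
import pickle
d=pickle.load(open("c6.pkl","rb"));c=pickle.load(open("c0.pkl","rb"))
b,e=tri([(d["scene"][0],340.3,212.3),(d["wrist"][0],256.1,180.2)]);print(b,e)
diff=np.abs(d["scene"][1].astype(int)-c["scene"][1]).sum(2)[225:350,230:300].mean();print("scene change near cup/cone/dish",diff)
dd=b-np.array([.676,-.066,.118]);print(dd)
if np.hypot(dd[0],dd[1])<.015 and .088<dd[2]<.114: print(manip.hand_in())
E
```

```text
[ 0.6792201  -0.06697353  0.22210586] [np.float64(0.0011042208634341139), np.float64(0.00110422086343417)]
scene change near cup/cone/dish 36.76605714285714
[ 0.0032201  -0.00097353  0.10410586]
the job is handed in; nothing more can be done
None
```

The job is handed in, with the gripper still holding the stick above the perch's free end. I gripped the small stick by its cork handle, straightened it inside the small blue cup, and lifted it clear. I then swung it over the perch.

| Last check | Measured | Required |
|---|---|---|
| Ball height above perch_end | about 104 mm | 75–125 mm |
| Ball sideways offset from perch_end | about 3 mm | under 30 mm |
| Stick tilt from upright (from the tool, assuming the stick lies along the fingers) | 35.1° | 23–47° |
| Mid-handle beyond the free end | about 80 mm out, almost on the perch's line | over 35 mm out, within 60 mm of the line |
| Mid-handle height | 0.353 m | above 0.25 m |
| Arm motion | joints at about 0.002 rad/s | near zero |

The finger gap was 16.5 mm and the robot's clock read 8.4 s at that reading.

**Weaker checks:**
- **Perch end:** the three views agreed only to about 5 mm, which is well inside the 30 mm allowed.
- **Cup and bystanders:** they looked unmoved in the last pictures, but I did not measure their positions again. A rough before-and-after picture difference around the cup gave 37 (summed over the three colour channels). I put that down to the removed stick and changed shadows, but it proves nothing either way.

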